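# Start a batch on the drying-room controller

### The job

Start a new batch on the cheese drying-room controller: put the loose recorder module into the empty bay of the console and press it home until its top is flush with the console. Then press the long bar key, then the round key, then the triangular start key, one at a time, each fully down and let up again before the next. Press no key before the module is home, never press the square stop key, and leave the cheeses and other things on the bench where they stand.

Things in the scene. Friction and masses are not known exactly. Their poses are not given: they have to be found in the camera images.
- console: fixed flat metal control box, 180 mm (x) by 240 mm (y), top face 50 mm above the table; origin at the centre of its underside. Its rectangular module bay is at its +y end, the four keys in a 2 by 2 block (70 mm apart along x, 65 mm along y) in the rest of its top; which key is in which place varies.
- bay (a point): centre of the bay's mouth, level with the console's top face; axes as the console's. The opening is 69 mm along the console's x by 45 mm along its y. Its floor is a stiff grey carriage that starts 14 mm below the top face, takes about 6 N to push down, goes down 8 mm and stays where it is pushed.
- carriage (a joint): how far the bay's floor has been pushed down, m: 0 as found, 0.008 fully home
- module: loose dark block, 66 mm (x) by 42 mm (y) by 22 mm, about 90 g, with a finger rib 46 mm (x) by 14 mm (y) that rises from its top, 22 to 46 mm above its underside; origin at the centre of its underside. It fits the bay either way round, 1.5 mm clear on each side: laid on the bay's floor its top stands 8 mm proud, pressed home its top (not the rib) is flush with the console.
- round_face (a point): centre of the top of the round key (30 mm across) when up; like every key it is white, sits on a black 50 mm square bezel 5 mm high, and its top stands 64 mm above the table (14 mm above the console)
- bar_face (a point): centre of the top of the long narrow bar key (14 by 42 mm) when up
- triangle_face (a point): centre of the top of the triangular start key (23 mm from centre to corner) when up
- square_face (a point): centre of the top of the square stop key (28 by 28 mm) when up
- round_key (a joint): how far the round key is pressed, m: 0 up, 0.006 fully down; springs back, about 4 N to press fully
- square_key (a joint): how far the square key is pressed, m: 0 up, 0.006 fully down; springs back, about 4 N to press fully
- bar_key (a joint): how far the bar key is pressed, m: 0 up, 0.006 fully down; springs back, about 4 N to press fully
- triangle_key (a joint): how far the triangle key is pressed, m: 0 up, 0.006 fully down; springs back, about 4 N to press fully
- cheese_far: ash-black truncated-pyramid cheese, 80 mm square base, 60 mm tall, standing to the right at the back; origin at the centre of its underside; a bystander
- cheese_near: ash-black truncated-pyramid cheese, 80 mm square base, 60 mm tall, standing to the right near the robot; origin at the centre of its underside; a bystander
- cheese_left: white truncated-pyramid cheese, 80 mm square base, 60 mm tall, standing left of the console; origin at the centre of its underside; a bystander
- mould: white open plastic cheese mould (cup), 90 mm across, 85 mm tall, at the right; origin at the centre of its underside; a bystander
- salt_jar: clear jar with a white cap, 70 mm across, 95 mm tall, behind the console; origin at the centre of its underside; a bystander
- spatula: 200 mm spatula lying flat in front of the console; a bystander
- probe: grey round puck with a thin stem, 44 mm across, 36 mm tall, in front of the console; origin at the centre of its underside; a bystander
Mind the look-alikes: they are no part of the job. Leave any blue or turquoise look-alike of the module alone.

How it is judged (in metres and radians):
On the way, in this order (a step that is already met when the one before it is completed fails the run):
1. the module lies in the bay, pressed flush (z of module in the frame of bay below -0.0195 m and horizontal distance between module and bay below 0.005 m and angle between the x axis of module and the x axis of console, either way round below 0.12 rad and angle between module's own z axis and vertical below 0.08 rad), for 0.2 s.
2. the bar key is pressed down (value of joint bar_key above 0.0045 m), for 0.05 s.
3. the bar key is let up again (value of joint bar_key below 0.0015 m), for 0.05 s.
4. the round key is pressed down (value of joint round_key above 0.0045 m), for 0.05 s.
5. the round key is let up again (value of joint round_key below 0.0015 m), for 0.05 s.
6. the triangle key is pressed down (value of joint triangle_key above 0.0045 m), for 0.05 s.
At the end, for the whole second after the job is handed in: The module lies in the bay, either way round, its top flush with the console within 2.5 mm, centred within 5 mm, straight within 0.12 rad and at rest; the bar, round and triangle keys have been pressed in that order (at least 4.5 of 6 mm) and all four keys are up again (under 1.5 mm) (all of step 1 and linear speed of module below 0.02 m/s and value of joint each of round_key, square_key, bar_key, triangle_key below 0.0015 m); the robot touches nothing.
It fails at once if a key is pressed before the module is home (value of joint any of round_key, square_key, bar_key, triangle_key above 0.003 m and (z of module in the frame of bay above -0.017 m or horizontal distance between module and bay above 0.01 m)).
It fails at once if two keys are pressed at once (value of joint each of round_key, square_key above 0.003 m or value of joint each of round_key, bar_key above 0.003 m or value of joint each of round_key, triangle_key above 0.003 m or value of joint each of square_key, bar_key above 0.003 m or value of joint each of square_key, triangle_key above 0.003 m or value of joint each of bar_key, triangle_key above 0.003 m).
It fails at once if the square stop key is pressed (value of joint square_key above 0.003 m).
It fails at once if a bystander is pushed more than 30 mm or knocked over (distance of any of cheese_far, cheese_near, cheese_left, mould, salt_jar, spatula, probe from where it was at the start of the episode above 0.03 m or angle between any of cheese_far, cheese_near, cheese_left, mould, salt_jar, probe's own z axis and vertical above 0.5 rad).
It also fails if it takes over 54 s, if anything falls off the work surface, if the arm or the gripper's body presses on something with over 40 N, if the wrist force passes 120 N, or if a joint passes its speed limit or range.

### The arm

A 6-joint arm with a two-finger parallel gripper is mounted at the origin on the work surface. World frame = base frame: x ahead of the robot, y to its left, z up, the work surface at z = 0. Lengths are in mm, angles in rad, forces in N, time in s.
With the tool pointing down it reaches from about 250 to 850 mm from the base axis. Payload 12.5 kg.
Tool frame: the origin (TCP) lies midway between the tips of the shut fingers; the grasp point (between the pads) lies 19 mm behind it; z points along the fingers, y is the line along which they close (so a half turn about z gives the same grasp; the last joint's range is limited). The gripper opens to 93 mm and grips with 3 to 60 N. Pads are 15 mm wide; open, the fingers measure 128 mm over their backs; the gripper's body (75 mm by 188 mm) begins 65 mm behind the grasp point.
Start: joints at [1.06, 0.351, 1.652, -0, 1.139, -0.085], TCP at [227.145, 500.889, 218.633] pointing down, gripper open.
Joint ranges: [-2.75, 2.75], [-0.79, 2.1], [0.01, 2.65], [-1.57, 4.71], [0.07, 3.14], [-2.87, 2.87]. Speed limits (rad/s): [2.22, 2.22, 2.79, 3.14, 3.14, 3.14].

### API

Orientations are given as a 3x3 rotation matrix whose columns are the frame's x, y, z axes.
In Python, from plant import bot gives the robot as it stands.
- The arm moves only by the tool apply_moves, never from a script. Its argument "increments" is a list of rows, each a list of 3 entries, a list of its own where there are three numbers: the shift along the tool's x, y, z in units of 15 cm (1.0 is 15 cm), then the turn about the tool's z in units of 180 degrees (1.0 is 180 degrees), then the finger opening in mm, from 0 to 93. A call has 1 to 20 rows; each row is the pose to reach, as a shift and turn from the pose commanded when the call began, along the tool's axes at that moment, turning the shorter way round; what a row does not reach only later rows make up. A row lasts 1/10 s, in which the tool goes at most 50 mm and 8.59 degrees, less where a joint would pass 70% of its speed; a pose out of reach is approached as far as the arm can. A call with a number of a shift or a turn outside -1 to 1 is refused whole. A call with a gripper value outside its range is refused whole. The fingers move at their own pace and stop on an object; the grip force is fixed at half the most. Time passes only in rows, so rows that repeat a pose let the fingers close. It gives the time, the measured TCP pose, the force, the opening and the grip force at its end, in the units of the state.
- bot.sense(): the state, without advancing time (a new reading comes with each control period).
- bot.snapshot(name): name is "side" or "top"; returns a dict with "img" (400x640x3 uint8, red, green, blue), "range_z" (400x640 float32, mm along the optical axis (not along the pixel's ray), 0 where there is no reading), "intrinsics" (3x3 intrinsics, pixels), "distortion" ([k1, k2, p1, p2, k3] as OpenCV has them; the pictures are not rectified), "rvec" (rotation vector, rad) and "tvec" (3), from world to camera coordinates, as OpenCV has them. Camera axes: x right, y down, z forward; pixel columns grow to the right and rows downward; lengths in mm; the calibration is good to about 2 mm. A picture is of the moment at which its call begins.
- bot.close_job(): hands the job in; it is judged then, once.
The state is a dict: "time": time; "qpos": joint angles; "dq": joint speeds; "tau": joint torques, N m; "eef_pos": TCP position; "orientation": TCP orientation; "wrist_force": force on the tool from outside, world axes, zero at the start; "wrist_torque": the same for the moment, N m; "opening": finger opening in mm; "grasp_force": force on a finger pad.
Only numpy, scipy, OpenCV 4.12 (cv2) and the standard library are available. Lean on these libraries where they do the work, as an engineer would, in place of code of your own. Each camera call takes 0.05 s, during which the arm holds its last target. There are 200 camera calls.

## Working session

There is one attempt and no reset: what is moved stays moved. The work goes in short steps, Python scripts to look and compute and a tool call to move; the robot and the scene stay as the last step left them, time stands still between calls to the robot, and variables do not carry over. Pictures are saved under pics/ and viewed, at most 10 in all, crops included, and the job is handed in when it is done.

Besides the shell and the picture viewer there is one more tool, called after ">>>" as a command line: name --argument value ..., lists and objects as JSON in quotes. apply_moves: Moves the arm, as the interface text tells. Its arguments: {"type":"object","properties":{"increments":{"type":"array","items":{"type":"array"}}},"required":["increments"]}

```bash
mkdir -p pics; ls
python3 - <<'E'
from plant import bot
import cv2,pickle
d={}
for n in("top","side"):
    s=bot.snapshot(n);d[n]=s;cv2.imwrite(f"pics/{n}0.png",s["img"][...,::-1])
    print(n,s["rvec"],s["tvec"],s["intrinsics"],s["distortion"])
pickle.dump(d,open("s0.pkl","wb"));s=bot.sense();print(s["eef_pos"],s["orientation"],s["opening"],s["time"])
E
```

```text
pics
top [ 2.1769846  -2.21775837  0.06691615] [-30.26734992 531.72773779 979.68830291] [[383.21367367   0.         322.2794884 ]
 [  0.         383.21367367 186.73670736]
 [  0.           0.           1.        ]] [0.01602724 0.         0.         0.         0.        ]
side [ 0.25453814 -2.85854777  1.11676307] [520.51267451 156.62506748 880.42841914] [[377.24621489   0.         315.22016979]
 [  0.         377.24621489 201.0883639 ]
 [  0.           0.           1.        ]] [-0.05589003  0.          0.          0.          0.        ]
[227.01442076 500.64175964 218.19171305] [[-9.10713568e-01  4.13038219e-01 -4.77066590e-04]
 [ 4.13038486e-01  9.10713172e-01 -8.52448057e-04]
 [ 8.23772011e-05 -9.73382873e-04 -9.99999523e-01]] 93.20108351440823 0.1
```

View pics/top0.png

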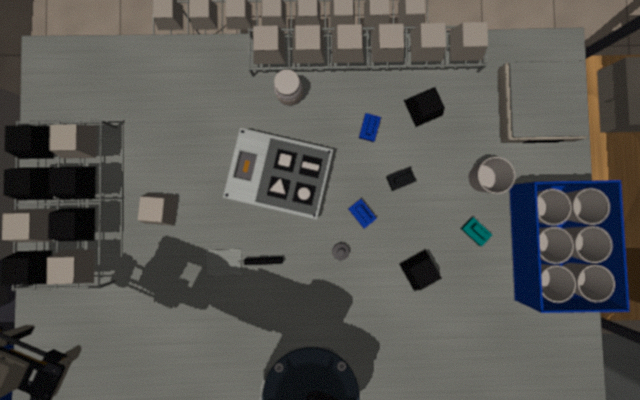

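View pics/side0.png

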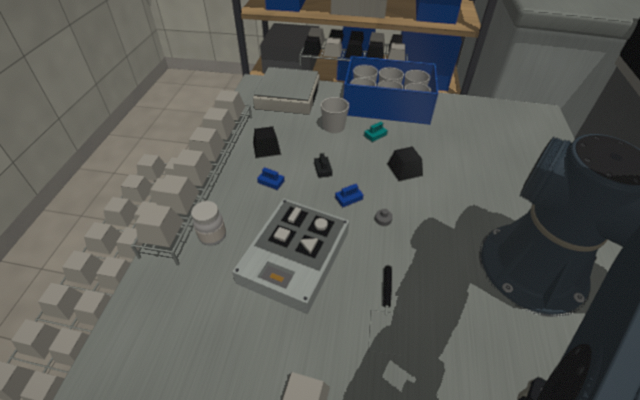

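The top view shows the console with its bay at (246,166). The keys are square (285,160), bar (310,166), triangle (278,187) and round (304,193). The dark module is at (401,178), between two blue decoys, and the side view agrees, with the module at (322,165).

```bash
cat > h.py <<'E'
import numpy as np,cv2
def cam(s): 
    R=cv2.Rodrigues(s["rvec"])[0]; return R,s["tvec"].ravel(),s["intrinsics"],s["distortion"]
def onplane(s,uv,z):
    R,t,K,D=cam(s); n=cv2.undistortPoints(np.float64(uv).reshape(-1,1,2),K,D)[:,0]
    d=np.c_[n,np.ones(len(n))]@R; c=-R.T@t
    return c+d*((z-c[2])/d[:,2])[:,None]
def cloud(s):
    R,t,K,D=cam(s); v,u=np.mgrid[:400,:640]
    n=cv2.undistortPoints(np.c_[u.ravel(),v.ravel()].astype(float).reshape(-1,1,2),K,D)[:,0]
    P=np.c_[n,np.ones(len(n))]*s["range_z"].reshape(-1,1)
    return ((P-t)@R).reshape(400,640,3)
def rect(P):
    (c,wh,a)=cv2.minAreaRect(P[:,:2].astype(np.float32)); return np.round(c,1),np.round(wh,1),round(a,2)
E
cat > m.py <<'E'
import pickle,sys; from h import *
d=pickle.load(open(sys.argv[1],"rb"))
boxes={"top":dict(con=(215,120,345,225),mod=(384,162,418,193)),"side":dict(con=(225,195,355,315),mod=(308,150,338,182))}
for n in d:
    s=d[n];C=cloud(s);g=s["img"].astype(int)
    def sub(b):
        m=np.zeros((400,640),bool);m[b[1]:b[3],b[0]:b[2]]=1;return m
    b=sub(boxes[n]["con"]);top=b&(abs(C[...,2]-50)<4)
    print(n,"console",top.sum(),np.median(C[top][:,2]),rect(C[top]))
    # white keys
    hi=b&(C[...,2]>57)&(C[...,2]<72)&(g.min(2)>110)
    k,l,st,ce=cv2.connectedComponentsWithStats(hi.astype(np.uint8))
    for i in range(1,k):
        if st[i,4]>20: print(" key px",ce[i].round(1),st[i,4],"ray64",onplane(s,[ce[i]],64).round(1)[0],"z",np.median(C[l==i][:,2]).round(1))
    org=b&(g[...,0]-g[...,2]>50)
    if org.sum()>5: print(" orange",C[org].mean(0).round(1))
    low=b&(C[...,2]<46)&(C[...,2]>25)
    k,l,st,ce=cv2.connectedComponentsWithStats(low.astype(np.uint8))
    for i in range(1,k):
        if st[i,4]>60: print(" low",ce[i].round(),st[i,4],rect(C[l==i]),np.median(C[l==i][:,2]))
    b=sub(boxes[n]["mod"]);dk=b&(g.max(2)<75)
    uv=np.argwhere(dk)[:,::-1]
    for nm,lo,hi_ in(("body",15,28),("rib",41,51)):
        m=b&(C[...,2]>lo)&(C[...,2]<hi_)
        print(" ",nm,m.sum(),np.median(C[m][:,2]),rect(C[m]))
    m=b&(C[...,2]>15);print("  all",rect(C[m]),C[m][:,2].max())
    cr=s["img"][boxes[n]["mod"][1]-10:boxes[n]["mod"][3]+10,boxes[n]["mod"][0]-10:boxes[n]["mod"][2]+10,::-1]
    cc=s["img"][boxes[n]["con"][1]:boxes[n]["con"][3],boxes[n]["con"][0]:boxes[n]["con"][2],::-1]
    cr=cv2.resize(cr,(360,360));cc=cv2.resize(cc,(420,360))
    d[n]["v"]=np.hstack([np.clip(cr*1.6,0,255).astype(np.uint8),cc])
cv2.imwrite("pics/crop_%s.png"%sys.argv[1][:2],cv2.resize(np.vstack([d[n]["v"] for n in d]),(650,600)))
E
python3 m.py s0.pkl
```

```text
top console 4929 50.52562934388081 (array([566.6,  70.2]), array([239.8, 180.3]), 75.81)
 key px [284.5 159.6] 116 ray64 [597.2  52.3  64. ] z 63.8
 key px [309.9 165.6] 87 ray64 [581.3 -10.1  64. ] z 63.9
 key px [277.9 187.1] 104 ray64 [529.6  69.6  64. ] z 63.8
 key px [303.5 193.1] 104 ray64 [513.6   6.7  64. ] z 64.0
 orange [586.7 153.   36.8]
 low [245. 165.] 464 (array([587.4, 153.3]), array([45.5, 69.2]), 75.88) 36.14790040218979
  body 312 21.963238962219044 (array([ 549.4, -244.6]), array([41.8, 66.9]), 21.58)
  rib 101 45.94074519620132 (array([ 549.5, -244.4]), array([14. , 45.5]), 20.73)
  all (array([ 514.5, -156.3]), array([ 41.8, 257. ]), 21.58) 1007.1224811001279
side console 5239 50.24130581961519 (array([567.1,  70.4]), array([242.3, 182.3]), 75.63)
 key px [294.2 214. ] 70 ray64 [581.8  -8.5  64. ] z 63.2
 key px [320.8 223. ] 89 ray64 [514.2   7.9  64. ] z 63.2
 key px [281.7 233.4] 112 ray64 [597.5  54.3  64. ] z 63.0
 key px [309.1 243.2] 106 ray64 [530.2  70.3  64. ] z 63.4
 orange [585.5 159.8  49.1]
 low [290. 282.] 525 (array([522.8, 128.8]), array([296.8, 143.9]), 38.28) 35.36959318591483
 low [276. 274.] 547 (array([588.8, 148.7]), array([43.5, 67.3]), 76.48) 36.526581109351476
  body 183 20.971411708843426 (array([ 549.5, -243.6]), array([42.4, 69.3]), 21.85)
  rib 59 44.978034509266955 (array([ 548.9, -241.6]), array([13.2, 47.5]), 21.16)
  all (array([479.8, 142.6]), array([ 51.6, 850.9]), 10.26) 752.3443803220506
```

View pics/crop_s0.png

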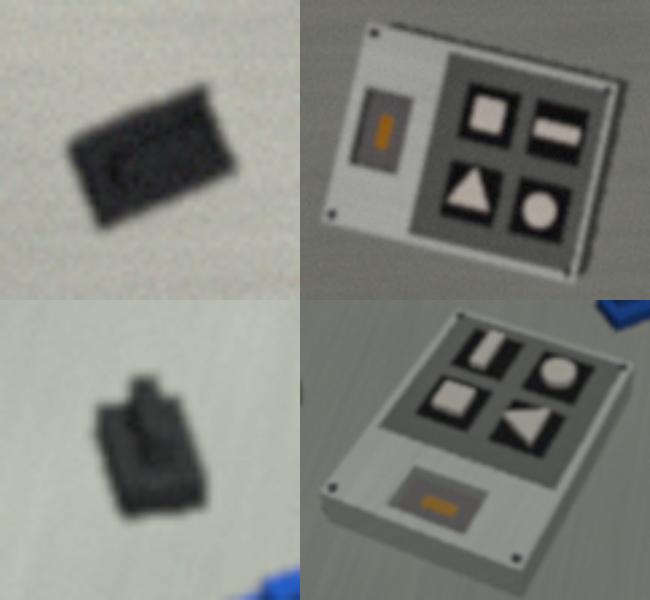

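>>> apply_moves --increments '[[[-0.2,-0.18,0],0,40],[[-0.4,-0.36,0],0,40],[[-0.6,-0.54,0],0,40],[[-0.8,-0.72,0],0,40],[[-1,-0.91,0],0,40]]'

```text
time: 0.6
eef_pos: [307.6, 313.1, 218.5]
orientation: [[-0.911, 0.413, -0.0], [0.413, 0.911, -0.0], [0.0, -0.0, -1.0]]
wrist_force: [0.4, -0.1, -0.5]
opening: 57.7
grasp_force: 0.0
```

>>> apply_moves --increments '[[[-0.2,-0.18,0],0,40],[[-0.4,-0.36,0],0,40],[[-0.6,-0.54,0],0,40],[[-0.8,-0.72,0],0,40],[[-1,-0.91,0],0,40]]'

```text
time: 1.1
eef_pos: [387.9, 126.8, 218.6]
orientation: [[-0.911, 0.413, -0.0], [0.413, 0.911, 0.0], [0.0, -0.0, -1.0]]
wrist_force: [1.1, 0.0, 0.5]
opening: 40.1
grasp_force: 0.0
```

>>> apply_moves --increments '[[[-0.2,-0.18,0],0,40],[[-0.4,-0.36,0],0,40],[[-0.6,-0.54,0],0,40],[[-0.8,-0.72,0],0,40],[[-1,-0.91,0],0,40]]'

```text
time: 1.6
eef_pos: [468.1, -59.6, 218.5]
orientation: [[-0.911, 0.413, -0.0], [0.413, 0.911, 0.0], [0.0, 0.0, -1.0]]
wrist_force: [-0.8, -0.1, -0.2]
opening: 39.9
grasp_force: 0.0
```

>>> apply_moves --increments '[[[-0.2,-0.18,0],0.04,40],[[-0.4,-0.36,0],0.08,40],[[-0.6,-0.54,0],0.12,40],[[-0.8,-0.72,0],0.16,40],[[-1,-0.9,0],0.2,40],[[-1,-0.9,0],0.245,40],[[-1,-0.9,0],0.245,40],[[-1,-0.9,0],0.245,40]]'

```text
time: 2.4
eef_pos: [548.4, -242.4, 218.3]
orientation: [[-0.371, 0.929, -0.001], [0.929, 0.371, 0.0], [0.001, -0.0, -1.0]]
wrist_force: [-0.1, -0.3, -0.6]
opening: 40.2
grasp_force: 0.0
```

```bash
cat > go.py <<'E'
import sys; from h import *; from plant import bot
# go.py x y z ang(closing axis, deg): needed shift in units, turn in units
def go(x,y,z,a):
    s=bot.sense();R=np.array(s["orientation"]);p=np.array(s["eef_pos"])
    cur=np.degrees(np.arctan2(R[1,1],R[0,1]));t=(cur-a+90)%180-90
    print("t",round(s["time"],2),"pos",p.round(1),"ang",round(cur,2),"op",round(s["opening"],1),"gf",round(float(np.max(s["grasp_force"])),1),"F",np.round(s["wrist_force"],1),"tilt",np.degrees(np.arccos(-R[2,2])).round(2))
    print("shift",(R.T@(np.array([x,y,z])-p)/150).round(4),"turn",round(t/180,4))
if __name__=="__main__": go(*map(float,sys.argv[1:5]))
E
python3 go.py 549.5 -244.2 23.5 21.5
```

```text
t 2.4 pos [ 548.4 -242.4  218.3] ang 21.75 op 40.2 gf 0.0 F [-0.1 -0.3 -0.6] tilt 0.05
shift [-0.0151  0.0031  1.2989] turn 0.0014
```

>>> apply_moves --increments '[[[-0.015,0.003,0.3],0,40],[[-0.015,0.003,0.6],0,40],[[-0.015,0.003,0.9],0,40],[[-0.015,0.003,1.0],0,40]]'

```text
time: 2.8
eef_pos: [547.9, -242.9, 65.0]
orientation: [[-0.37, 0.929, -0.005], [0.929, 0.37, 0.003], [0.005, -0.004, -1.0]]
wrist_force: [-0.6, 0.8, 0.0]
opening: 39.8
grasp_force: 0.0
```

>>> apply_moves --increments '[[[0,0,0.15],0,40],[[0,0,0.25],0,40],[[0,0,0.3],0,40],[[0,0,0.3],0,40]]'

```text
time: 3.2
eef_pos: [550.0, -244.6, 23.7]
orientation: [[-0.367, 0.93, -0.0], [0.93, 0.367, 0.0], [0.0, -0.0, -1.0]]
wrist_force: [0.7, 1.2, -0.1]
opening: 39.9
grasp_force: 0.0
```

```bash
python3 go.py 549.5 -244.2 23.5 21.5
```

```text
t 3.2 pos [ 550.  -244.6   23.7] ang 21.56 op 39.9 gf 0.0 F [ 0.7  1.2 -0.1] tilt 0.02
shift [ 0.0035 -0.002   0.0014] turn 0.0003
```

>>> apply_moves --increments '[[[0,0,0],0,20],[[0,0,0],0,5],[[0,0,0],0,5],[[0,0,0],0,5],[[0,0,0],0,5],[[0,0,0],0,5],[[0,0,-0.1],0,5],[[0,0,-0.3],0,5],[[0,0,-0.5],0,5],[[0,0,-0.7],0,5],[[0,0,-0.8],0,5],[[0,0,-0.8],0,5]]'

```text
time: 4.4
eef_pos: [550.8, -245.2, 145.8]
orientation: [[-0.367, 0.93, 0.003], [0.93, 0.367, -0.002], [-0.003, 0.002, -1.0]]
wrist_force: [-0.3, 0.3, -2.7]
opening: 13.7
grasp_force: 30.0
```

```bash
python3 go.py 587.4 153.3 143 75.8
```

```text
t 4.4 pos [ 550.8 -245.2  145.8] ang 21.5 op 13.7 gf 30.0 F [-0.3  0.3 -2.7] tilt 0.21
shift [2.3822 1.2011 0.015 ] turn -0.3016
```

>>> apply_moves --increments '[[[0.15,0.07,0],0,5],[[0.4,0.2,0],0,5],[[0.65,0.33,0],0,5],[[0.9,0.45,0],0,5],[[1.0,0.5,0],0,5]]'

```text
time: 4.9
eef_pos: [563.9, -74.6, 142.1]
orientation: [[-0.369, 0.93, -0.003], [0.93, 0.369, 0.001], [0.002, -0.002, -1.0]]
wrist_force: [0.5, 0.2, -1.5]
opening: 13.6
grasp_force: 30.0
```

>>> apply_moves --increments '[[[0.25,0.13,0],-0.04,5],[[0.5,0.25,0],-0.08,5],[[0.75,0.38,0],-0.12,5],[[0.9,0.45,0],-0.16,5],[[1.0,0.5,0],-0.2,5],[[1.0,0.5,0],-0.24,5],[[1.0,0.5,0],-0.28,5],[[1.0,0.5,0],-0.3,5],[[1.0,0.5,0],-0.3,5],[[1.0,0.5,0],-0.3,5]]'

```text
time: 5.9
eef_pos: [579.3, 89.0, 142.8]
orientation: [[-0.968, 0.253, -0.001], [0.253, 0.968, -0.0], [0.001, -0.0, -1.0]]
wrist_force: [-0.2, -0.5, -1.2]
opening: 13.9
grasp_force: 30.0
```

```bash
python3 go.py 587.4 153.3 143 75.8
```

```text
t 5.9 pos [579.3  89.  142.8] ang 75.37 op 13.9 gf 30.0 F [-0.2 -0.5 -1.2] tilt 0.07
shift [ 0.0558  0.4287 -0.0013] turn -0.0024
```

>>> apply_moves --increments '[[[0.02,0.15,0],0,5],[[0.04,0.3,0],0,5],[[0.055,0.43,0],-0.003,5],[[0.055,0.43,0.1],-0.003,5],[[0.055,0.43,0.25],-0.003,5],[[0.055,0.43,0.35],-0.003,5],[[0.055,0.43,0.35],-0.003,5],[[0.055,0.43,0.35],-0.003,5]]'

```text
time: 6.7
eef_pos: [587.7, 153.3, 91.0]
orientation: [[-0.97, 0.242, -0.0], [0.242, 0.97, -0.0], [0.0, -0.0, -1.0]]
wrist_force: [0.1, -1.1, -0.6]
opening: 13.7
grasp_force: 30.0
```

```bash
python3 go.py 587.4 153.3 78 75.8
cat > look.py <<'E'
import sys,pickle;from h import *;from plant import bot
d={}
for n in("top","side"):
    s=bot.snapshot(n);d[n]=s
pickle.dump(d,open(sys.argv[1]+".pkl","wb"))
a=d["top"]["img"][115:235,195:345];b=d["side"]["img"][200:320,200:350]
f=lambda i:cv2.resize(np.clip(i*1.5,0,255).astype(np.uint8)[...,::-1],(750,600),interpolation=cv2.INTER_CUBIC)
cv2.imwrite(f"pics/{sys.argv[1]}.png",cv2.resize(np.vstack([f(a),f(b)]),(480,600*1)) if 0 else cv2.resize(np.hstack([f(a),f(b)]),(800,320)))
E
python3 look.py g1
```

```text
t 6.7 pos [587.7 153.3  91. ] ang 75.99 op 13.7 gf 30.0 F [ 0.1 -1.1 -0.6] tilt 0.03
shift [ 0.0019 -0.0008  0.0869] turn 0.0011
```

View pics/g1.png

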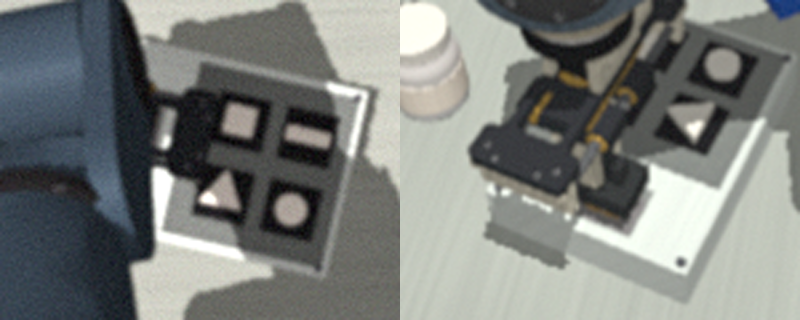

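The side view shows the module held level above the bay, with its robot-side end visible at crop px (610,195). Top is hidden by the arm. I'll measure that end with the side range data.

Run:
```python
import pickle;from h import *
s=pickle.load(open("g1.pkl","rb"))["side"];C=cloud(s)
a=np.radians(-14.2);ux=np.array([np.cos(a),np.sin(a)]);uy=np.array([-ux[1],ux[0]])
D=C[...,:2]-np.array([587.4,153.3]);X=D@ux;Y=D@uy;Z=C[...,2]
m=(abs(X)<45)&(abs(Y)<35)&(Z>62)&(Z<96)
for lo,hi in((62,72),(72,86),(86,92),(92,96)):
    k=m&(Z>lo)&(Z<hi)
    if k.sum()>3: print(lo,hi,k.sum(),"X",np.percentile(X[k],[1,50,99]).round(1),"Y",np.percentile(Y[k],[1,50,99]).round(1),"Zmed",np.median(Z[k]).round(1))
k=m&(Z>84)&(Z<92)&(X<-12)
print(rect(np.c_[X[k],Y[k]]),k.sum())
```

```text
62 72 15 X [-32.9 -28.9   6.6] Y [-18.2  19.1  20. ] Zmed 71.0
72 86 103 X [-33.1 -22.1   9.8] Y [-20.2  19.4  21. ] Zmed 79.9
86 92 189 X [-32.7 -22.9   7.7] Y [-21.5   9.   20.6] Zmed 89.9
92 96 16 X [-31.8 -17.5  -6.7] Y [-17.    5.9  16.9] Zmed 93.6
(array([-23. ,  -0.4]), array([42.7, 19.9]), 89.35) 158
```

>>> apply_moves --increments '[[[0.001,0,0.05],0.001,5],[[0.001,0,0.1],0.001,5],[[0.001,0,0.13],0.001,5],[[0.001,0,0.16],0.001,5],[[0.001,0,0.19],0.001,5],[[0.001,0,0.19],0.001,5],[[0.001,0,0.19],0.001,5]]'

```text
time: 7.5
eef_pos: [587.5, 153.9, 62.6]
orientation: [[-0.97, 0.244, -0.0], [0.244, 0.97, -0.0], [0.0, -0.0, -1.0]]
wrist_force: [1.0, -0.6, -0.7]
opening: 13.6
grasp_force: 30.0
```

```bash
python3 go.py 587.4 153.3 51.2 75.8
```

```text
t 7.5 pos [587.5 153.9  62.6] ang 75.87 op 13.6 gf 30.0 F [ 1.  -0.6 -0.7] tilt 0.0
shift [-0.0001 -0.0043  0.0761] turn 0.0004
```

>>> apply_moves --increments '[[[0,-0.002,0.02],0,5],[[0,-0.002,0.04],0,5],[[0,-0.002,0.055],0,5],[[0,-0.002,0.065],0,5],[[0,-0.002,0.074],0,5],[[0,-0.002,0.074],0,5],[[0,-0.002,0.074],0,5]]'

```text
time: 8.2
eef_pos: [587.9, 153.7, 52.0]
orientation: [[-0.97, 0.244, 0.001], [0.244, 0.97, 0.0], [-0.001, 0.0, -1.0]]
wrist_force: [-0.8, 1.1, 6.9]
opening: 13.8
grasp_force: 30.0
```

```bash
python3 go.py 587.4 153.3 51.2 75.8
```

```text
t 8.2 pos [587.9 153.7  52. ] ang 75.86 op 13.8 gf 30.0 F [-0.8  1.1  6.9] tilt 0.06
shift [ 0.0024 -0.0033  0.0055] turn 0.0003
```

>>> apply_moves --increments '[[[0,0,0.005],0,5],[[0,0,0.01],0,5],[[0,0,0.01],0,5]]'

```text
time: 8.5
eef_pos: [588.0, 153.7, 51.9]
orientation: [[-0.97, 0.244, 0.001], [0.244, 0.97, 0.0], [-0.001, 0.001, -1.0]]
wrist_force: [-6.0, -1.0, 23.3]
opening: 14.1
grasp_force: 30.0
```

```bash
python3 go.py 587.4 153.3 51.2 75.8
```

```text
t 8.5 pos [588.  153.7  51.9] ang 75.87 op 14.1 gf 30.0 F [-6.  -1.  23.3] tilt 0.08
shift [ 0.0031 -0.0038  0.0047] turn 0.0004
```

>>> apply_moves --increments '[[[0,0,-0.007],0,5],[[0,0,-0.007],0,30],[[0,0,-0.007],0,30],[[0,0,-0.007],0,30],[[0,0,-0.1],0,30],[[0,0,-0.3],0,30],[[0,0,-0.6],0,30],[[0,-0.2,-0.8],0,10],[[0,-0.5,-0.8],0,0],[[0,-0.8,-0.8],0,0],[[0,-1.0,-0.8],0,0],[[0,-1.0,-0.8],0,0]]'

```text
time: 9.7
eef_pos: [550.2, 5.3, 171.1]
orientation: [[-0.969, 0.247, 0.001], [0.247, 0.969, -0.001], [-0.001, -0.0, -1.0]]
wrist_force: [-0.4, 0.8, 0.1]
opening: 0.7
grasp_force: 0.0
```

```bash
python3 look.py g2; python3 go.py 581.5 -9.5 72 75.8;python3 - <<'E'
import pickle;from h import *
d=pickle.load(open("g2.pkl","rb"))
a=np.radians(-14.2);ux=np.array([np.cos(a),np.sin(a)]);uy=np.array([-ux[1],ux[0]])
for n in d:
    C=cloud(d[n])
    D=C[...,:2]-np.array([587.4,153.3]);X=D@ux;Y=D@uy;Z=C[...,2];g=d[n]["img"].max(2)
    k=(abs(X)<38)&(abs(Y)<26)&(Z>66)&(Z<80);print(n,"rib",k.sum(),np.median(Z[k]),rect(np.c_[X[k],Y[k]]))
    k=(abs(X)<38)&(abs(Y)<26)&(Z>45)&(Z<55)&(g<75);print(n,"body",k.sum(),np.median(Z[k]),rect(np.c_[X[k],Y[k]]))
    k=(abs(X)<80)&(abs(Y)<25)&(Z>45)&(Z<55)&(g>90)&(abs(X)>40);print(n,"console",k.sum(),np.median(Z[k]))
E
```

```text
t 9.8 pos [550.9   7.9 170.8] ang 75.79 op 0.6 gf 0.0 F [-0.3 -0.1 -0.2] tilt 0.04
shift [-0.2256 -0.0626  0.659 ] turn -0.0001
top rib 36 74.00701364341677 (array([-1.1,  4.3]), array([44.5,  5.4]), 3.13)
top body 103 50.17746754175399 (array([-1.1, 13.6]), array([64.7, 14.8]), 1.58)
top console 220 50.06925550012741
side rib 169 73.71536338247198 (array([-0.3, -0.6]), array([46.5, 15.9]), 0.45)
side body 290 50.274124197382214 (array([-0.2,  0.6]), array([40.6, 65.7]), 89.74)
side console 747 50.330464606631935
```

View pics/g2.png

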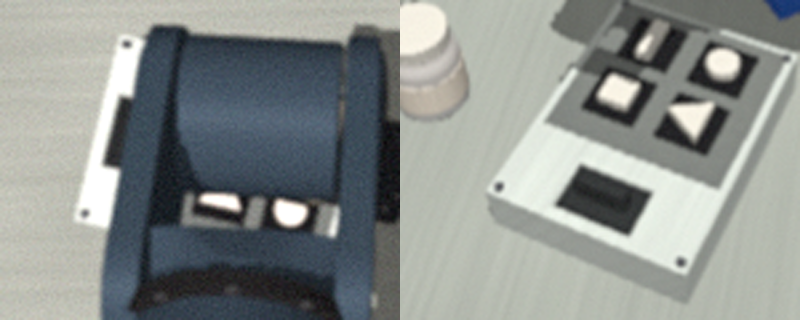

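The side view shows the module seated in the bay at crop px (605,195). Its top measures 50.2 mm and the console 50.2 mm, so it is flush, and it is centred to under 1 mm. All keys look up. Next is the bar key.

>>> apply_moves --increments '[[[-0.226,-0.063,0.2],0,0],[[-0.226,-0.063,0.5],0,0],[[-0.226,-0.063,0.66],0,0],[[-0.226,-0.063,0.66],0,0],[[-0.226,-0.063,0.66],0,0]]'

```text
time: 10.3
eef_pos: [581.9, -8.4, 71.9]
orientation: [[-0.97, 0.243, 0.0], [0.243, 0.97, 0.0], [-0.0, 0.0, -1.0]]
wrist_force: [0.4, 0.7, 0.5]
opening: 0.6
grasp_force: 0.0
```

```bash
python3 go.py 581.5 -9.5 58.3 75.8
```

```text
t 10.3 pos [581.9  -8.4  71.9] ang 75.92 op 0.6 gf 0.0 F [0.4 0.7 0.5] tilt 0.02
shift [ 0.001  -0.0075  0.0904] turn 0.0007
```

>>> apply_moves --increments '[[[0,-0.005,0.04],0,0],[[0,-0.005,0.07],0,0],[[0,-0.005,0.09],0,0],[[0,-0.005,0.093],0,0],[[0,-0.005,0.093],0,0],[[0,-0.005,0.093],0,0]]'

```text
time: 10.9
eef_pos: [582.1, -9.9, 58.2]
orientation: [[-0.97, 0.244, 0.002], [0.244, 0.97, 0.0], [-0.002, 0.001, -1.0]]
wrist_force: [0.4, 2.5, 7.6]
opening: 0.4
grasp_force: 3.7
```

```bash
python3 go.py 581.5 -9.5 72 75.8
```

```text
t 10.9 pos [582.1  -9.9  58.2] ang 75.86 op 0.4 gf 3.7 F [0.4 2.5 7.6] tilt 0.14
shift [ 0.0045  0.0017 -0.0917] turn 0.0003
```

>>> apply_moves --increments '[[[0,0,-0.05],0,0],[[0,0,-0.15],0,0],[[0,0,-0.2],0,0],[[0,0,-0.2],0,0]]'

```text
time: 11.3
eef_pos: [581.8, -10.1, 88.7]
orientation: [[-0.97, 0.244, 0.002], [0.244, 0.97, -0.0], [-0.002, 0.0, -1.0]]
wrist_force: [0.0, 0.3, 0.9]
opening: 0.5
grasp_force: 0.0
```

```bash
python3 go.py 513.9 7.2 72 75.8
```

```text
t 11.3 pos [581.8 -10.1  88.7] ang 75.87 op 0.5 gf 0.0 F [0.  0.3 0.9] tilt 0.13
shift [0.4676 0.0015 0.1102] turn 0.0004
```

>>> apply_moves --increments '[[[0.2,0,0],0,0],[[0.467,0,0],0,0],[[0.467,0,0],0,0],[[0.467,0,0.1],0,0],[[0.467,0,0.11],0,0],[[0.467,0,0.11],0,0]]'

```text
time: 11.9
eef_pos: [513.4, 7.0, 70.4]
orientation: [[-0.97, 0.244, -0.001], [0.244, 0.97, 0.0], [0.001, -0.0, -1.0]]
wrist_force: [0.6, 0.2, 0.8]
opening: 0.4
grasp_force: 0.0
```

```bash
python3 go.py 513.9 7.2 58.2 75.8
```

```text
t 11.9 pos [513.4   7.   70.4] ang 75.86 op 0.4 gf 0.0 F [0.6 0.2 0.8] tilt 0.04
shift [-0.0029  0.0022  0.0813] turn 0.0003
```

>>> apply_moves --increments '[[[0,0,0.04],0,0],[[0,0,0.07],0,0],[[0,0,0.084],0,0],[[0,0,0.084],0,0],[[0,0,0.084],0,0],[[0,0,0.084],0,0]]'

```text
time: 12.5
eef_pos: [513.8, 7.0, 58.3]
orientation: [[-0.97, 0.244, 0.001], [0.244, 0.97, -0.0], [-0.001, 0.0, -1.0]]
wrist_force: [1.6, -1.5, 3.6]
opening: 0.7
grasp_force: 2.2
```

```bash
python3 go.py 513.9 7.2 58.2 75.8
```

```text
t 12.5 pos [513.8   7.   58.3] ang 75.87 op 0.7 gf 2.2 F [ 1.6 -1.5  3.6] tilt 0.08
shift [0.     0.0014 0.0006] turn 0.0004
```

>>> apply_moves --increments '[[[0,0,0.006],0,0],[[0,0,0.006],0,0]]'

```text
time: 12.7
eef_pos: [513.9, 7.0, 58.0]
orientation: [[-0.97, 0.244, 0.001], [0.244, 0.97, -0.0], [-0.001, 0.0, -1.0]]
wrist_force: [-1.6, -0.4, 15.6]
opening: 0.4
grasp_force: 7.4
```

>>> apply_moves --increments '[[[0,0,-0.05],0,0],[[0,0,-0.15],0,0],[[0,0,-0.2],0,0],[[0,0,-0.2],0,0]]'

```text
time: 13.1
eef_pos: [513.4, 7.1, 87.7]
orientation: [[-0.97, 0.244, 0.001], [0.244, 0.97, -0.0], [-0.001, 0.0, -1.0]]
wrist_force: [0.7, 0.0, 0.6]
opening: 0.3
grasp_force: 0.0
```

```bash
python3 go.py 530 70 72 75.8
```

```text
t 13.1 pos [513.4   7.1  87.7] ang 75.86 op 0.3 gf 0.0 F [0.7 0.  0.6] tilt 0.05
shift [-0.0045  0.4337  0.1046] turn 0.0003
```

>>> apply_moves --increments '[[[-0.005,0.2,0],0,0],[[-0.005,0.433,0],0,0],[[-0.005,0.433,0],0,0],[[-0.005,0.433,0.09],0,0],[[-0.005,0.433,0.1],0,0],[[-0.005,0.433,0.1],0,0]]'

```text
time: 13.7
eef_pos: [529.1, 69.1, 71.0]
orientation: [[-0.969, 0.245, -0.002], [0.245, 0.969, -0.0], [0.002, -0.001, -1.0]]
wrist_force: [-0.5, -0.1, 0.9]
opening: 0.8
grasp_force: 0.0
```

```bash
python3 go.py 530 70 58 75.8
```

```text
t 13.7 pos [529.1  69.1  71. ] ang 75.81 op 0.8 gf 0.0 F [-0.5 -0.1  0.9] tilt 0.12
shift [-0.0048  0.0074  0.0867] turn 0.0001
```

>>> apply_moves --increments '[[[0,0,0.04],0,0],[[0,0,0.07],0,0],[[0,0,0.087],0,0],[[0,0,0.09],0,0],[[0,0,0.09],0,0],[[0,0,0.09],0,0]]'

```text
time: 14.3
eef_pos: [530.0, 69.8, 58.8]
orientation: [[-0.97, 0.244, 0.0], [0.244, 0.97, -0.0], [-0.0, -0.0, -1.0]]
wrist_force: [-0.7, -2.8, 4.0]
opening: 0.3
grasp_force: 1.8
```

```bash
python3 go.py 530 70 58 75.8
```

```text
t 14.3 pos [530.   69.8  58.8] ang 75.86 op 0.3 gf 1.8 F [-0.7 -2.8  4. ] tilt 0.02
shift [0.0001 0.0013 0.0054] turn 0.0003
```

>>> apply_moves --increments '[[[0,0,0.006],0,0],[[0,0,0.009],0,0],[[0,0,0.009],0,0]]'

```text
time: 14.6
eef_pos: [530.0, 69.9, 58.1]
orientation: [[-0.97, 0.244, 0.0], [0.244, 0.97, -0.0], [-0.001, -0.0, -1.0]]
wrist_force: [-4.1, -3.8, 12.8]
opening: 0.4
grasp_force: 6.9
```

>>> apply_moves --increments '[[[0,0,-0.05],0,0],[[0,0,-0.2],0,0],[[0,0,-0.5],0,0],[[0,0,-0.8],0,0],[[0,0,-1.0],0,0],[[0,0,-1.0],0,0],[[0,0,-1.0],0,0]]'

```text
time: 15.3
eef_pos: [529.6, 70.1, 207.2]
orientation: [[-0.97, 0.244, 0.0], [0.244, 0.97, 0.0], [-0.0, 0.0, -1.0]]
wrist_force: [-0.1, 0.0, -0.6]
opening: -0.0
grasp_force: 0.0
```

```bash
python3 go.py 530 70 200 75.8
python3 - <<'E'
from h import *;from plant import bot
s=bot.snapshot("side");C=cloud(s);a=np.radians(-14.2);ux=np.array([np.cos(a),np.sin(a)]);uy=np.array([-ux[1],ux[0]])
for nm,p in dict(bar=(581.5,-9.5),rnd=(513.9,7.2),tri=(530,70),sq=(597.3,53)).items():
    k=(np.hypot(C[...,0]-p[0],C[...,1]-p[1])<6)&(C[...,2]<75);print(nm,k.sum(),np.median(C[k][:,2]).round(1))
D=C[...,:2]-np.array([587.4,153.3]);X=D@ux;Y=D@uy;Z=C[...,2];g=s["img"].max(2)
k=(abs(X)<38)&(abs(Y)<26)&(Z>45)&(Z<55)&(g<75);print("body",k.sum(),np.median(Z[k]),rect(np.c_[X[k],Y[k]]))
E
```

```text
t 15.3 pos [529.6  70.1 207.2] ang 75.87 op -0.0 gf 0.0 F [-0.1  0.  -0.6] tilt 0.03
shift [-0.0025 -0.0004  0.0478] turn 0.0004
bar 13 63.4
rnd 18 63.5
tri 13 63.1
sq 17 63.4
body 285 50.304233870923184 (array([-0.2,  1.2]), array([66.1, 39.9]), 2.66)
```

All four keys are up and the module is flush, so I'm handing in the job.

```bash
python3 -c "
from plant import bot
print(bot.close_job())"
```

```text
the job is handed in; nothing more can be done
None
```

The module is pressed home flush in the bay, the bar, round and triangle keys were each pressed fully down and let up in that order, and the job was handed in at about 15 s; the hand-in gave no verdict.

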